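Free the pawl and press the tub lid shut

ROBOT

A 6-joint arm with a two-finger parallel gripper is mounted at the origin on the work surface. World frame = base frame: x ahead of the robot, y to its left, z up, the work surface at z = 0. Lengths are in m, angles in rad, forces in N, time in s.
With the tool pointing down it reaches from about 0.35 to 0.975 m from the base axis. Payload 17.4 kg.
Tool frame: the origin (TCP) lies midway between the tips of the shut fingers; the grasp point (between the pads) lies 19 mm behind it (bot.grip_depth is the z of the grasp point in the tool frame, in m); z points along the fingers, y is the line along which they close (so a half turn about z gives the same grasp; the last joint's range is limited). The gripper opens to 85 mm and grips with 20 to 120 N. Pads are 22 mm wide; open, the fingers measure 114 mm over their backs; the gripper's body (76 mm by 85 mm) begins 54 mm behind the grasp point. The pads swing forward as they close: fully open they stand 13 mm farther back than shut.
Start: joints at [1.097, 0.116, 1.442, -0, 1.584, -0.038], TCP at [0.285, 0.612, 0.231] pointing down, gripper open.
Joint ranges: [-2.83, 2.83], [-0.83, 2.19], [0.07, 2.5], [-1.14, 4.28], [0.01, 3], [-2.97, 2.97]. Speed limits (rad/s): [1.89, 1.89, 2.22, 3.14, 3.14, 3.14].

INTERFACE

Orientations are given as a unit quaternion [x, y, z, w].
In Python, from rig import bot, cams gives the robot as it stands.
- The arm moves only by the tool drive_tool, never from a script. Its argument "plan" is text: rows parted by semicolons, each of 5 numbers parted by spaces: the shift along the tool's x, y, z in cm, then the turn about the tool's z in degrees, then the opening, from 0 (shut) to 1 (fully open). In form: tx ty tz spin jaw; .... A call has exactly 10 rows; each row is the pose to reach, as a shift and turn from the pose commanded when the call began, along the tool's axes at that moment; what a row does not reach only later rows make up. A row lasts 1/10 s, in which the tool goes at most 50 mm and 8.59 degrees, less where a joint would pass 70% of its speed; a pose out of reach is approached as far as the arm can. A call with a gripper value outside its range is refused whole. The fingers move at their own pace and stop on an object; "squeeze" is the grip in N (left out, the last holds). Time passes only in rows, so rows that repeat a pose let the fingers close, or fill a call up. It gives the time, the measured TCP pose, the force, the opening and the grip force at its end, in the units of the state.
- bot.read_state(): the state, without advancing time (a new reading comes with each control period).
- cams.snapshot(name): name is "scene" or "side" or "wrist"; returns a dict with "pixels" (400x640x3 uint8, red, green, blue), "fx", "fy", "cx", "cy" (pixels), "k1" (the pictures are not rectified: a ray, as slopes to the right and down, at radius r is drawn at 1 + k1 r^2 times it, then the intrinsics apply), "rvec" (rotation vector, rad) and "tvec" (3), from world to camera coordinates, as OpenCV has them. Camera axes: x right, y down, z forward; pixel columns grow to the right and rows downward; lengths in m; the calibration is good to about 2 mm. A picture is of the moment at which its call begins. There is no depth.
- bot.finish_job(): hands the job in; it is judged then, once.
The state is a dict: "clock": time; "qpos": joint angles; "joint_velocities": joint speeds; "effort": joint torques, N m; "position": TCP position; "eef_rot": TCP orientation; "force": force on the tool from outside, world axes, zero at the start; "torque": the same for the moment, N m; "grip_width": opening from 0.0 (shut) to 1.0 (fully open); "gripper_force": force on a finger pad.
Only numpy, scipy, OpenCV 4.12 (cv2) and the standard library are available. Lean on these libraries where they do the work, as an engineer would, in place of code of your own. Each camera call takes 0.05 s, during which the arm holds its last target. There are 200 camera calls.

TASK

On the lid press, push the steel thumb pad of the ratchet pawl down as far as it goes so that the pawl swings clear of the teeth and stays clear; only then push the rubber pad on the end of the raised press arm down until the arm is level and has seated the sample tub's lid fully. Only press, with the fingers: do not lift the arm, do not force it down while the pawl still holds it, and leave everything else on the bench where it stands. Finish clear of everything.

Things in the scene. Friction and masses are not known exactly. Their poses are not given: they have to be found in the camera images.
- lid_press: fixed bench press on a steel base plate 370 x 110 x 12 mm, anywhere on the bench and turned. Origin: centre of the plate's underside, on the bench. x runs along the plate from the pawl end (-x) to the arm's free end (+x), y across, z up. The mechanism is symmetric about y = 0. A white tub (70 mm across) is fixed in it at x = 80 mm, under the arm's round rubber foot.
- hinge_mid (a point): middle of the arm's hinge line (along the press's y), at x = -20, z = 135 mm in the press's frame, between two grey cheeks 43 mm wide overall that reach 155 mm high (x -37 to -3)
- pivot_mid (a point): middle of the pawl's pivot line (along the press's y), at x = -70, z = 50 mm in the press's frame
- press_arm (a joint): angle of the press arm above level, rad: starts at 0.55 to 0.63; 0 is level, upper stop 0.70. Stiff hinge: it stays where it is left. With the pawl engaged a tooth stops it at about 0.54. With the pawl free, 2 to 4 N straight down on its end pad moves it, 5 to 8 N from 0.08 rad on, where the foot pushes the lid; it stops with the lid seated, at about 0.
- end_pad (a point): black rubber pad on the free end of the press arm, 50 mm along the arm (its x), 28 mm wide (y), 16 mm thick. The point: centre of its top face, 190 mm along the arm from the hinge and 9 mm above the arm's centre line; z is the face's normal. It swings with the arm.
- pawl (a joint): rotation of the ratchet pawl, rad: 0 is engaged in the teeth (start), 0.28 is the stop, fully pressed; beyond about 0.15 its nose is clear of the teeth. It has no spring: its pivot is stiff (about 2 N on the pad moves it) and it stays where it is left.
- pawl_pad (a point): flat steel thumb pad of the pawl, 46 mm along x, 28 mm wide (y), 6 mm thick, at the press's end away from the rubber pad. The point: centre of its top, 100 mm out (-x) and 50 mm above the pawl pivot while engaged. Pressed, it swings about the pivot, 29 mm down and 9 mm outwards in all. 67 mm from it towards the arm stands the pawl's upright, 140 mm high, which leans 25 mm towards the pad.
- tub_lid (a joint): how far the grey tub lid (76 mm across, 13 mm thick) has been pressed on, m: starts at 0 to 0.003 (standing proud), 0.008 is fully seated. It is stiff (about 5 N) and stays.
- lid_top (a point): centre of the lid's top face, 98 mm above the bench at joint value 0, 90 mm when seated
- beaker: clear beaker, 66 mm across, 85 mm high, loose bystander; origin under its centre
- jar: amber glass jar with white cap, 60 mm across, 70 mm high, loose bystander; origin under its centre
- bottle: white bottle with a red cap, 60 mm across, 150 mm high, loose bystander; origin under its centre
- tweezers: steel tweezers lying flat, 130 mm long, loose bystander; origin under their middle
- tray: shallow steel specimen tray, 140 x 200 x 25 mm, loose bystander; origin under its centre
- spatula: steel lab spoon lying flat, loose bystander
- spare_tub: closed spare tub like the one in the press, 72 mm across, 62 mm high, loose bystander; origin under its centre

How it is judged:
On the way, in this order (a step that is already met when the one before it is completed fails the run):
1. the pawl is pressed clear of the teeth while the arm is still up (value of joint pawl above 0.18 rad and value of joint press_arm above 0.5 rad), for 0.2 s.
2. the arm is pushed down and the lid seated (value of joint press_arm below 0.035 rad and value of joint tub_lid above 0.0065 m), for 0.2 s.
At the end, for the whole second after the job is handed in: the press arm is level (joint below 0.035 rad) and at rest, the lid is seated (pressed more than 6.5 of 8 mm), and the pawl is still clear of the teeth (above 0.15 rad) (all of step 2 and value of joint pawl above 0.15 rad and velocity of joint press_arm between -0.02 and 0.02 rad/s); the robot touches nothing.
It fails at once if the arm is lifted (above 0.68 rad) (value of joint press_arm above 0.68 rad).
It fails at once if the arm is pushed with more than 20 N while the pawl is still in the teeth (below 0.12 rad) (contact force between the fingers and press_arm above 20 N and value of joint pawl below 0.12 rad).
It fails at once if a bystander is moved more than 25 mm, or lifted (distance of any of beaker, jar, bottle, tweezers, tray, spatula, spare_tub from where it was at the start of the episode above 0.025 m).
It also fails if it takes over 46 s, if anything falls off the work surface, if the arm or the gripper's body presses on something with over 40 N, if the wrist force passes 120 N, or if a joint passes its speed limit or range.

## Working session

There is one attempt and no reset: what is moved stays moved. The work goes in short steps, Python scripts to look and compute and a tool call to move; the robot and the scene stay as the last step left them, time stands still between calls to the robot, and variables do not carry over. Pictures are saved under pics/ and viewed, at most 10 in all, crops included, and the job is handed in when it is done.

Besides the shell and the picture viewer there is one more tool, called after "Request:" as name(argument=value, ...) on one line, values as JSON. drive_tool: Moves the arm, as the interface text tells. Its arguments: {"type":"object","properties":{"plan":{"type":"string"},"squeeze":{"type":"number"}},"required":["plan"]}

```bash
mkdir -p pics; ls; cat > h.py <<'E'
import numpy as np, cv2
from rig import bot, cams
def snap(n,save=None):
    s=cams.snapshot(n)
    if save: cv2.imwrite('pics/'+save,s['pixels'][:,:,::-1])
    return s
def cam(s):
    R=cv2.Rodrigues(np.array(s['rvec'],float))[0]; t=np.array(s['tvec'],float).ravel()
    K=np.array([[s['fx'],0,s['cx']],[0,s['fy'],s['cy']],[0,0,1.]])
    return R,t,K,np.array([s['k1'],0,0,0.])
def ray(s,uv):
    R,t,K,D=cam(s)
    p=np.array([(uv[0]-s['cx'])/s['fx'],(uv[1]-s['cy'])/s['fy']]); q=p.copy()
    for _ in range(30): q=p/(1+s['k1']*(q@q))
    d=R.T@np.array([*q,1]); return -R.T@t, d/np.linalg.norm(d)
def onz(s,uv,z):
    c,d=ray(s,uv); return c+d*(z-c[2])/d[2]
def proj(s,P):
    R,t,K,D=cam(s); return cv2.projectPoints(np.atleast_2d(np.array(P,float)),R,t,K,D)[0].reshape(-1,2)
def tri(rs):
    A=np.zeros((3,3));b=np.zeros(3)
    for c,d in rs:
        M=np.eye(3)-np.outer(d,d);A+=M;b+=M@c
    return np.linalg.solve(A,b)
E
python3 - <<'E'
from h import *
a=snap('scene','a.png');b=snap('side','b.png')
for s in(a,b): print(ray(s,(320,200)),s['fx'],s['k1'])
print(bot.read_state())
E
```

```text
pics
(array([1.35097416, 0.41473933, 0.84419636]), array([-0.68803085, -0.3531072 , -0.63397859])) 406.4498132708485 -0.09122836597251156
(array([ 0.01653937, -0.88218382,  1.21309572]), array([ 0.33615737,  0.60382541, -0.72276767])) 442.267758247522 -0.02284202007075576
{'clock': 0.1, 'qpos': array([ 1.09724901e+00,  1.16428023e-01,  1.44222649e+00,  4.01290848e-06,
        1.58398408e+00, -3.78355609e-02]), 'joint_velocities': array([-0.0001759 , -0.00218054, -0.00054998,  0.00036022,  0.00297235,
       -0.00021045]), 'effort': array([ 1.42261164e-03, -7.33665562e+01, -6.33788896e+01, -5.71249655e-05,
        5.26926640e-03, -3.13818612e-05]), 'position': array([0.28483554, 0.61176337, 0.23062533]), 'eef_rot': array([ 2.16136627e-01,  9.76362988e-01, -5.05459467e-04, -1.34207555e-04]), 'force': array([ 0.54922408,  0.02583421, -0.03664227]), 'torque': array([0.05653384, 0.02038069, 0.00137411]), 'gripper_force': 0.0, 'grip_width': 0.9991455383876847}
```

View pics/a.png

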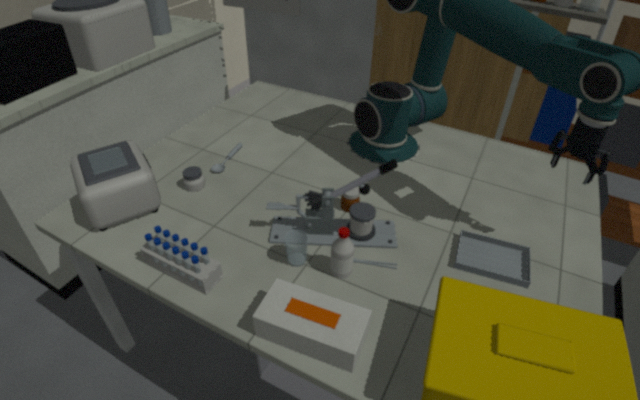

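View pics/b.png

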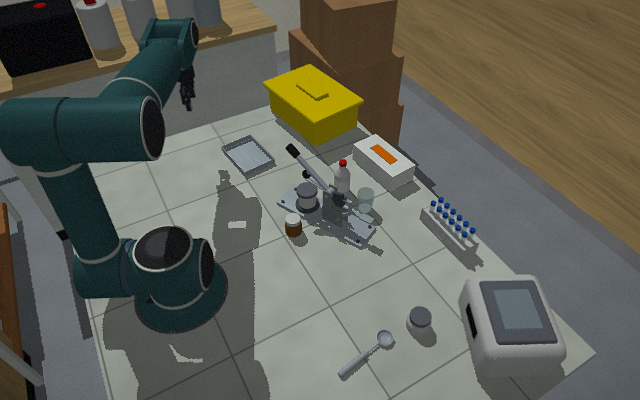

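The scene view shows the press plate spanning about (270,232)–(397,235), with the black end pad near (388,168) and the pawl pad near (280,206). In the side view, the end pad is near (292,150) and the plate spans (278,202)–(375,240). I'll enlarge both.

```bash
python3 - <<'E'
import cv2,numpy as np
a=cv2.imread('pics/a.png')[150:270,245:405];b=cv2.imread('pics/b.png')[130:250,260:400]
a=cv2.resize(a,None,fx=5,fy=5,interpolation=cv2.INTER_CUBIC)
b=cv2.resize(b,None,fx=5,fy=5,interpolation=cv2.INTER_CUBIC)
for n,i in(('ca',a),('cb',b)): cv2.imwrite(f'pics/{n}.png',cv2.convertScaleAbs(i,alpha=1.3,beta=10))
E
```

```text
(no output)
```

View pics/ca.png

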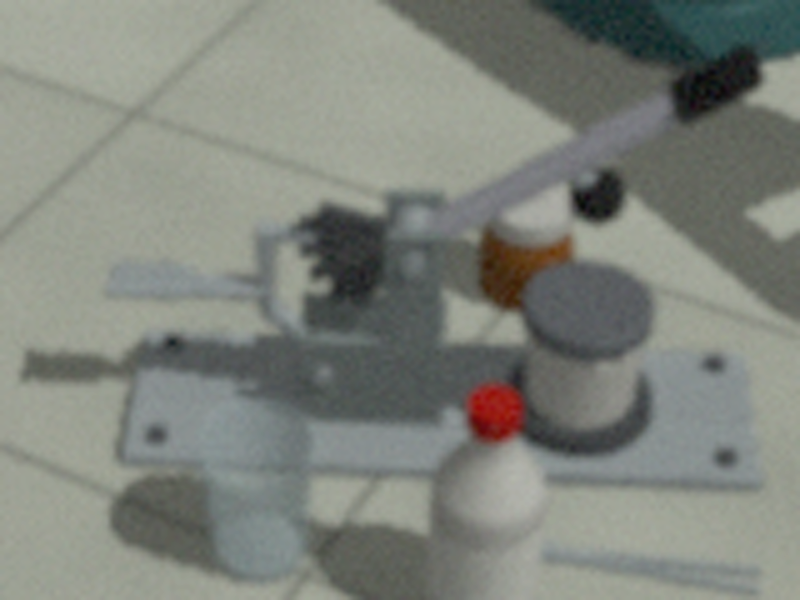

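View pics/cb.png

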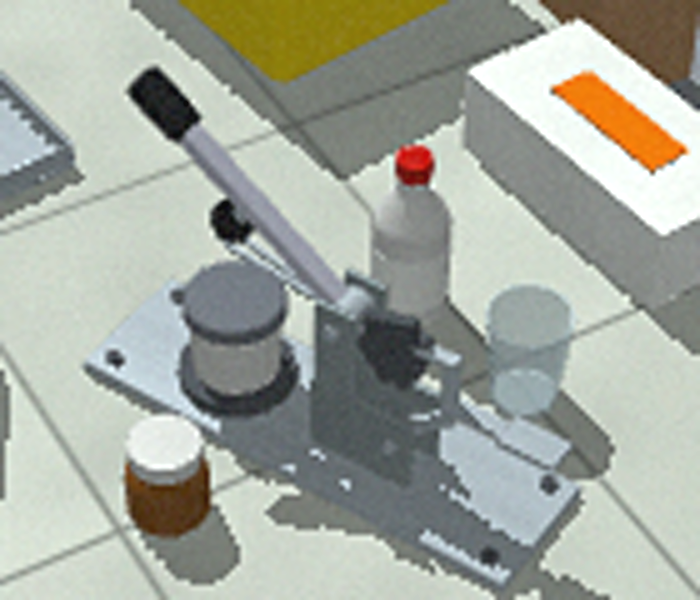

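Scene crop: plate corners at (122,457), (762,480), (748,352), (150,335), pawl pad near (155,278), end pad near (716,78), lid centre (588,308). Side crop: plate corners at (85,362), (505,580), (580,490), (175,283), pawl pad near (530,443), end pad near (163,100). The jar, beaker and bottle stand close to the press.

```bash
cat > m.py <<'E'
from h import *
a=snap('scene');b=snap('side')
A=lambda x,y:(245+x/5-.4,150+y/5-.4); B=lambda x,y:(260+x/5-.4,130+y/5-.4)
ca=[onz(a,A(*p),.012)[:2] for p in [(122,457),(762,480),(748,352),(150,335)]]
cb=[onz(b,B(*p),.012)[:2] for p in [(580,490),(175,283),(85,362),(505,580)]]
print(np.round(ca,4),np.round(cb,4))
M={'lid':((588,308),(236,300)),'pawl':((155,278),(530,443)),'end':((716,78),(163,100))}
for k,(p,q) in M.items(): print(k,tri([ray(a,A(*p)),ray(b,B(*q))]).round(4))
for nm,c in(('a',ca),('b',cb)):
    c=np.array(c); e=c[1]+c[2]-c[0]-c[3]; print(nm,'ctr',c.mean(0),'yaw',np.degrees(np.arctan2(e[1],e[0])),np.linalg.norm(c[1]-c[0]),np.linalg.norm(c[2]-c[1]))
for n,s,uv in(('bottle cap',a,A(497,400)),):print(n,onz(s,uv,.15))
print('capb',onz(b,B(415,155),.15),'jar',onz(b,B(165,437),.07),'beaker',onz(b,B(525,395),0),'tweez',onz(a,A(550,555),0),onz(a,A(760,575),0))
E
python3 m.py
```

```text
[[ 0.6829 -0.0904]
 [ 0.5235  0.2402]
 [ 0.4236  0.1957]
 [ 0.5863 -0.1334]] [[ 0.6802 -0.0947]
 [ 0.526   0.2342]
 [ 0.4292  0.1925]
 [ 0.5899 -0.1359]]
lid [0.5219 0.1235 0.092 ]
pawl [ 0.6253 -0.1004  0.0996]
end [0.4977 0.1721 0.2516]
a ctr [0.5540642 0.0530155] yaw 116.026876597018 0.3669673794579467 0.10930427655587067
b ctr [0.55634313 0.04902135] yaw 115.59724562840387 0.3632555517832092 0.1054599806983073
bottle cap [0.67117144 0.13420032 0.15      ]
capb [0.67968142 0.13801411 0.15      ] jar [0.42634235 0.04889284 0.07      ] beaker [0.70353742 0.01028095 0.        ] tweez [0.62332207 0.15289256 0.        ] [5.81631511e-01 2.61447480e-01 1.11022302e-16]
```

Request:
drive_tool(plan="0 0 -6 0 0; 0 0 -13 0 0; 0 0 -13 5 0; -61 -50 -13 39.5 0; -61 -50 -13 39.5 0; -61 -50 -13 39.5 0; -61 -50 -13 39.5 0; -61 -50 -13 39.5 0; -61 -50 -13 39.5 0; -61 -50 -13 39.5 0", squeeze=40)

```text
clock: 1.2
position: [0.437, 0.2946, 0.3613]
eef_rot: [0.533, 0.846, 0.0, 0.0]
force: [0.9, -0.5, 1.2]
grip_width: 0.001
gripper_force: 0.0
```

```bash
cat >> h.py <<'E'
from scipy.spatial.transform import Rotation as Ro
C=np.array([.5555,.051]);Y=np.radians(115.6)
def W(x,y,z): return np.array([C[0]+np.cos(Y)*x-np.sin(Y)*y,C[1]+np.sin(Y)*x+np.cos(Y)*y,z])
def togo(P):
    s=bot.read_state();R=Ro.from_quat(s['eef_rot']).as_matrix()
    yaw=np.degrees(np.arctan2(R[1,0],R[0,0]))
    print('t',s['clock'],'pos',s['position'].round(4),'F',s['force'].round(1),'shift cm',(100*R.T@(np.array(P)-s['position'])).round(2),'spin',round(yaw-np.degrees(Y),1),'q',s['qpos'].round(2))
E
python3 -c "
from h import *
togo(W(-.18,0,.25))"
```

```text
t 1.2 pos [0.437  0.2946 0.3613] F [ 0.9 -0.5  1.2] shift cm [-45.09   0.2   11.13] spin -0.1 q [ 0.54 -0.21  1.55 -0.    1.8   0.1 ]
```

Request:
drive_tool(plan="-5 0 0 0 0; -10 0 0 0 0; -15 0 0 0 0; -20 0 0 0 0; -25 0 0 0 0; -30 0 0 0 0; -35 0 0 0 0; -40 0 4 0 0; -44 0 8 0 0; -44 0 11 0 0")

```text
clock: 2.2
position: [0.6273, -0.1034, 0.2506]
eef_rot: [0.534, 0.845, 0.0, 0.001]
force: [1.4, 0.9, -0.4]
grip_width: -0.005
gripper_force: 0.0
```

```bash
python3 -c "
from h import *
togo(W(-.18,0,.11))
s=snap('wrist','w1.png')
print(proj(s,[W(-.17,0,.1),W(-.147,0.014,.1),W(-.147,-.014,.1),W(-.193,-.014,.1),W(-.193,.014,.1)]).round(0))"
```

```text
t 2.2 pos [ 0.6273 -0.1034  0.2506] F [ 1.4  0.9 -0.4] shift cm [-0.95  0.19 14.07] spin -0.2 q [-0.2   0.03  1.51 -0.    1.61 -0.65]
[[321. 192.]
 [307. 170.]
 [335. 170.]
 [335. 213.]
 [308. 213.]]
```

View pics/w1.png

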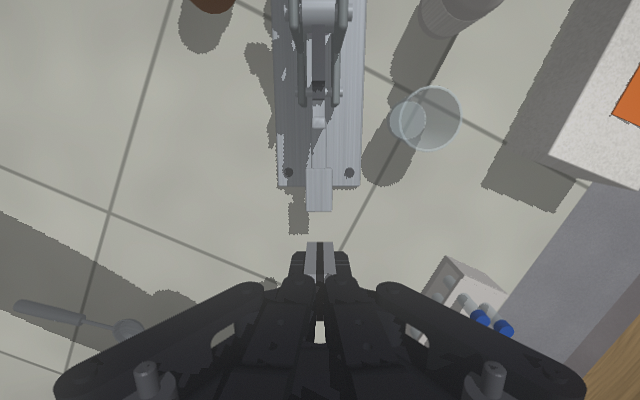

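The wrist view shows the pawl pad at cols 307–332, rows 168–211, within 2 mm of the prediction, so I can descend.

Request:
drive_tool(plan="-0.8 0 3 0 0; -0.8 0 6 0 0; -0.8 0 9 0 0; -0.8 0 11 0 0; -0.8 0 12.5 0 0; -0.8 0 13.5 0 0; -0.8 0 14 0 0; -0.8 0 14.3 0 0; -0.8 0 14.3 0 0; -0.8 0 14.3 0 0")

```text
clock: 3.25
position: [0.6301, -0.1078, 0.1091]
eef_rot: [0.533, 0.846, 0.0, 0.0]
force: [-0.0, -0.4, -0.2]
grip_width: -0.004
gripper_force: 0.0
```

Request:
drive_tool(plan="0 0 0.3 0 0; -0.1 0 0.6 0 0; -0.2 0 0.9 0 0; -0.3 0 1.2 0 0; -0.4 0 1.5 0 0; -0.5 0 1.8 0 0; -0.6 0 2.1 0 0; -0.7 0 2.4 0 0; -0.8 0 2.6 0 0; -0.8 0 2.6 0 0")

```text
clock: 4.25
position: [0.633, -0.1149, 0.0818]
eef_rot: [0.533, 0.846, -0.0, -0.0]
force: [-0.0, 0.6, 0.0]
grip_width: -0.002
gripper_force: 0.0
```

```bash
python3 -c "
from h import *
togo(W(-.187,0,.071))"
```

```text
t 4.25 pos [ 0.633  -0.1149  0.0818] F [-0.   0.6  0. ] shift cm [-0.39  0.18  1.08] spin -0.1 q [-0.22  0.13  1.68  0.    1.34 -0.66]
```

Request:
drive_tool(plan="0 0 0.2 0 0; 0 0 0.4 0 0; 0 0 0.6 0 0; -0.1 0 0.7 0 0; -0.1 0 0.8 0 0; -0.2 0 0.9 0 0; -0.2 0 1.0 0 0; -0.2 0 1.1 0 0; -0.2 0 1.2 0 0; -0.2 0 1.3 0 0")

```text
clock: 5.25
position: [0.6344, -0.117, 0.0699]
eef_rot: [0.533, 0.846, 0.0, 0.0]
force: [-1.0, -1.8, 11.1]
grip_width: 0.002
gripper_force: 5.4
```

```bash
python3 -c "
from h import *
togo(W(-.187,0,.071))
snap('wrist','w2.png')"
```

```text
t 5.25 pos [ 0.6344 -0.117   0.0699] F [-1.  -1.8 11.1] shift cm [-0.14  0.15 -0.11] spin -0.1 q [-0.22  0.14  1.68 -0.    1.32 -0.67]
```

View pics/w2.png

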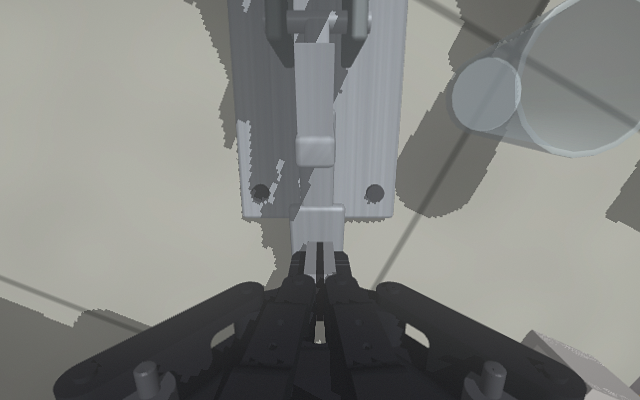

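The fingertips rest on the pawl pad (rows 207–280) with 11 N against them, so the pawl is probably at its stop. I'll push slightly further to confirm, then retract.

Request:
drive_tool(plan="0 0 0.1 0 0; 0 0 0.15 0 0; 0 0 0.2 0 0; 0 0 0.25 0 0; 0 0 0.3 0 0; 0 0 0.3 0 0; 0 0 0.3 0 0; 0 0 0.3 0 0; 0 0 0.3 0 0; 0 0 0.3 0 0")

```text
clock: 6.3
position: [0.6348, -0.117, 0.069]
eef_rot: [0.533, 0.846, 0.0, 0.001]
force: [-9.1, -1.6, 24.7]
grip_width: -0.002
gripper_force: 11.2
```

Request:
drive_tool(plan="0 0 -0.5 0 0; 0 0 -1.5 0 0; 0 0 -4 0 0; 0 0 -8 0 0; 0 0 -13 0 0; 0 0 -18 0 0; 0 0 -23 0 0; 0 0 -26 0 0; 0 0 -26 0 0; 0 0 -26 0 0")

```text
clock: 7.3
position: [0.634, -0.1167, 0.3265]
eef_rot: [0.533, 0.846, 0.0, 0.0]
force: [0.0, 0.6, -0.2]
grip_width: -0.001
gripper_force: 0.0
```

```bash
python3 -c "
from h import *
snap('wrist','w3.png')
t=.59
P=W(-.02+.19*np.cos(t)-.009*np.sin(t),0,.30);togo(P)
s=snap('side','s3.png')
import cv2
i=s['pixels'][130:250,260:400,::-1]
cv2.imwrite('pics/s3c.png',cv2.convertScaleAbs(cv2.resize(i,None,fx=5,fy=5,interpolation=2),alpha=1.3,beta=10))"
```

```text
t 7.35 pos [ 0.6339 -0.1167  0.3252] F [ 0.2 -0.3 -0.3] shift cm [31.79  0.14  2.55] spin -0.1 q [-0.22  0.04  1.37  0.    1.73 -0.67]
```

View pics/s3c.png

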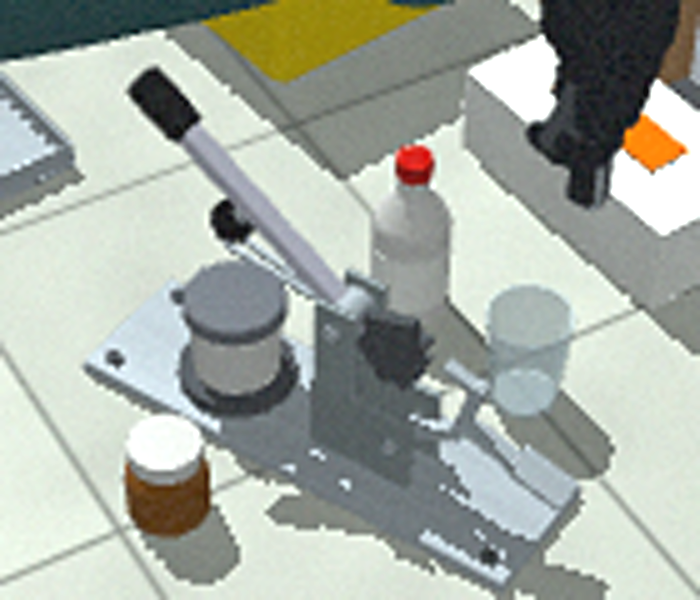

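The pawl's upright now leans clear of the teeth (near crop (465,385)), the pad has dropped onto the plate end, and the arm is still raised. Next I'll go above the end pad.

Request:
drive_tool(plan="5 0 0 0 0; 10 0 0 0 0; 15 0 0 0 0; 20 0 0 0 0; 25 0 0 0 0; 30 0 0 0 0; 32 0 0 0 0; 32 0 0 0 0; 32 0 2 0 0; 32 0 3 0 0")

```text
clock: 8.4
position: [0.4959, 0.1715, 0.2938]
eef_rot: [0.533, 0.846, -0.001, -0.001]
force: [-0.5, -0.2, -0.7]
grip_width: 0.001
gripper_force: 0.0
```

```bash
python3 -c "
from h import *
t=.59
P=W(-.02+.19*np.cos(t)-.009*np.sin(t),0,.257);togo(P)
s=snap('wrist','w4.png')
print(proj(s,[P-[0,0,.009]]))"
```

```text
t 8.4 pos [0.4959 0.1715 0.2938] F [-0.5 -0.2 -0.7] shift cm [-0.16  0.18  3.68] spin -0.1 q [ 0.28 -0.22  1.67 -0.    1.7  -0.16]
[[322.0924959 229.3613657]]
```

View pics/w4.png

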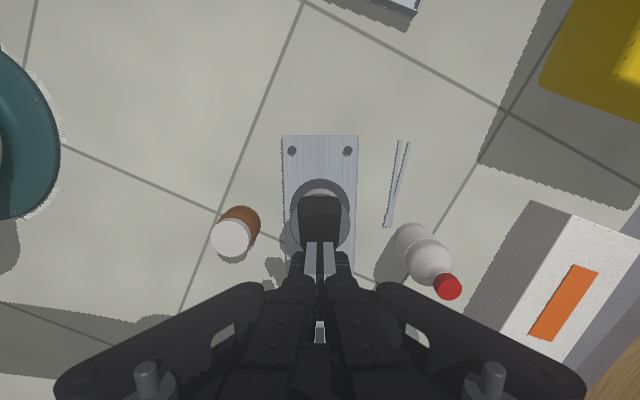

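The end pad sits centred under the fingertips (cols 298–342, rows 195–245). I'll press it down along its arc.

Request:
drive_tool(plan="0 0 2 0 0; 0 0 3 0 0; 0 0 3.7 0 0; 0.2 0 4.2 0 0; 0.5 0 4.7 0 0; 0.7 0 5.2 0 0; 1.0 0 5.7 0 0; 1.2 0 6.2 0 0; 1.4 0 6.7 0 0; 1.7 0 7.2 0 0")

```text
clock: 9.45
position: [0.4888, 0.1874, 0.2239]
eef_rot: [0.533, 0.846, -0.0, 0.0]
force: [0.8, -2.1, 1.1]
grip_width: 0.002
gripper_force: 0.9
```

Request:
drive_tool(plan="0.2 0 0.5 0 0; 0.3 0 1.0 0 0; 0.5 0 1.5 0 0; 0.7 0 2.0 0 0; 0.8 0 2.5 0 0; 1.0 0 3.0 0 0; 1.2 0 3.5 0 0; 1.3 0 4.0 0 0; 1.4 0 4.4 0 0; 1.5 0 4.8 0 0")

```text
clock: 10.45
position: [0.4823, 0.2009, 0.1759]
eef_rot: [0.533, 0.846, -0.0, -0.0]
force: [0.9, -0.0, 2.0]
grip_width: -0.0
gripper_force: 0.8
```

```bash
python3 -c "
from h import *
togo(W(.17,0,.144))"
```

```text
t 10.45 pos [0.4823 0.2009 0.1759] F [ 0.9 -0.   2. ] shift cm [0.32 0.12 3.19] spin -0.1 q [ 0.35 -0.2   1.84 -0.    1.5  -0.1 ]
```

Request:
drive_tool(plan="0.1 0 0.4 0 0; 0.1 0 0.8 0 0; 0.2 0 1.2 0 0; 0.2 0 1.5 0 0; 0.2 0 1.8 0 0; 0.3 0 2.1 0 0; 0.3 0 2.4 0 0; 0.3 0 2.7 0 0; 0.3 0 3.0 0 0; 0.3 0 3.2 0 0")

```text
clock: 11.45
position: [0.4811, 0.2038, 0.1443]
eef_rot: [0.533, 0.846, 0.0, -0.0]
force: [-2.3, 2.9, 4.7]
grip_width: 0.001
gripper_force: 2.5
```

Request:
drive_tool(plan="0 0 0.05 0 0; 0 0 0.1 0 0; 0 0 0.15 0 0; 0 0 0.2 0 0; 0 0 0.2 0 0; 0 0 0.2 0 0; 0 0 0.2 0 0; 0 0 0.2 0 0; 0 0 0.2 0 0; 0 0 0.2 0 0")

```text
clock: 12.45
position: [0.4811, 0.2038, 0.143]
eef_rot: [0.533, 0.846, 0.0, 0.0]
force: [-3.3, 2.1, 9.1]
grip_width: -0.002
gripper_force: 4.8
```

Request:
drive_tool(plan="0 0 0.1 0 0; 0 0 0.15 0 0; 0 0 0.2 0 0; 0 0 0.25 0 0; 0 0 0.3 0 0; 0 0 0.3 0 0; 0 0 0.3 0 0; 0 0 0.3 0 0; 0 0 0.3 0 0; 0 0 0.3 0 0")

```text
clock: 13.45
position: [0.4813, 0.2039, 0.142]
eef_rot: [0.533, 0.846, 0.001, 0.0]
force: [-12.9, 0.5, 28.3]
grip_width: 0.003
gripper_force: 14.2
```

The force rose to 28 N for 1 mm of travel, so it's on the hard stop. Now I'll retract straight up.

Request:
drive_tool(plan="0 0 -0.2 0 0; 0 0 -0.6 0 0; 0 0 -1.5 0 0; 0 0 -4 0 0; 0 0 -8 0 0; 0 0 -12 0 0; 0 0 -16 0 0; 0 0 -18 0 0; 0 0 -18 0 0; 0 0 -18 0 0")

```text
clock: 14.45
position: [0.4811, 0.2034, 0.319]
eef_rot: [0.533, 0.846, -0.0, 0.0]
force: [0.2, 0.1, -0.4]
grip_width: -0.006
gripper_force: 0.0
```

```bash
python3 -c "
from h import *
s=snap('scene')
i=s['pixels'][150:270,245:405,::-1]
cv2.imwrite('pics/e.png',cv2.convertScaleAbs(cv2.resize(i,None,fx=5,fy=5,interpolation=2),alpha=1.3,beta=10))
print(bot.read_state()['position'],bot.read_state()['force'])"
```

```text
[0.48092765 0.2033943  0.31817975] [-0.34051607 -0.37344726 -0.57363494]
```

View pics/e.png

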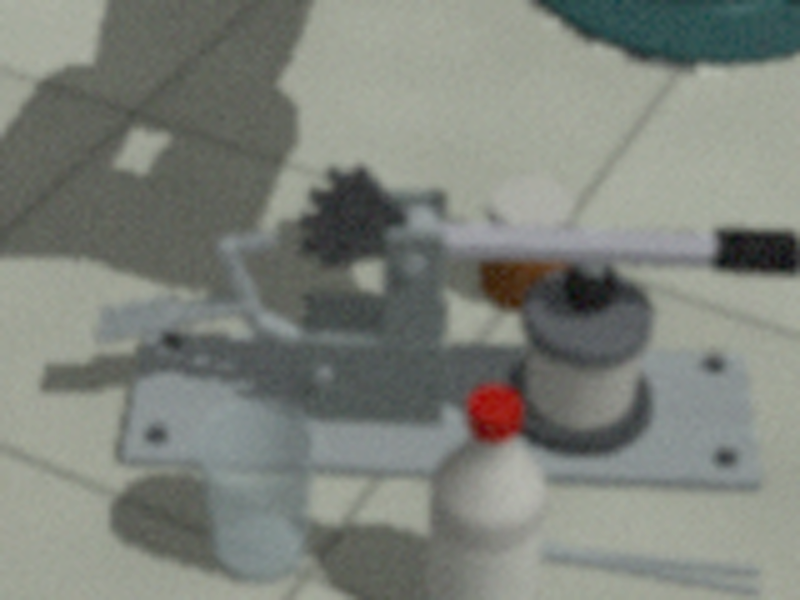

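The arm is level with its pad at (755,250) and its foot on the lid at (590,290). The pawl is clear, with its nose at (270,238) away from the teeth. The bystanders haven't moved.

```bash
python3 -c "
from rig import bot
print(bot.finish_job())"
```

```text
the job is handed in; nothing more can be done
None
```

The job is handed in (no verdict shown): the pawl was pressed to its stop and stayed clear, the arm was then pushed level to its hard stop on the lid, and the robot finished clear with the bystanders in view unmoved.

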